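# Make up two setters' job trays

### The arm

A 6-joint arm with a two-finger parallel gripper is mounted at the origin on the work surface. World frame = base frame: x ahead of the robot, y to its left, z up, the work surface at z = 0. Lengths are in m, angles in rad, forces in N, time in s.
With the tool pointing down it reaches from about 0.3 to 0.775 m from the base axis. Payload 14.6 kg.
Tool frame: the origin (TCP) lies at the very end of the fingers, on their centre line; the grasp point (between the pads) lies 19 mm behind it; z points along the fingers, y is the line along which they close (so a half turn about z gives the same grasp; the last joint's range is limited). The gripper opens to 94 mm and grips with 3 to 60 N. Pads are 16 mm wide; open, the fingers measure 119 mm over their backs; the gripper's body (75 mm by 177 mm) begins 78 mm behind the grasp point.
Start: joints at [1.172, 0.3, 1.521, -0, 1.321, -0.067], TCP at [0.179, 0.52, 0.205] pointing down, gripper open.
Joint ranges: [-3.03, 3.03], [-0.79, 2.21], [0.23, 2.52], [-1.04, 4.18], [0, 3.07], [-2.55, 2.55]. Speed limits (rad/s): [2.22, 2.22, 2.57, 3.14, 3.14, 3.14].

### API

Orientations are given as [roll, pitch, yaw] about the fixed x, y, z axes, in that order (R = Rz(yaw) Ry(pitch) Rx(roll)).
In Python, from station import status, vision, order, silhouettes gives the robot as it stands. The module is installed in compiled form; this text tells all that it offers.
- The arm moves only by the shell command python3 -m pendant 'ROWS' [FORCE]. ROWS is JSON, one flat list of numbers, 7 for each row, row after row: the shift along the tool's x, y, z in units of 500 mm (1.0 is 500 mm), then the turn, a rotation vector about the tool's x, y, z in units of 90 degrees (1.0 is 90 degrees), then the opening, from -1 (shut) to 1 (fully open). A call has 1 to 12 rows; each row is the pose to reach, as a shift and turn from the pose commanded when the call began, along the tool's axes at that moment; what a row does not reach only later rows make up. A row lasts 1/10 s, in which the tool goes at most 50 mm and 8.59 degrees, less where a joint would pass 70% of its speed; a pose out of reach is approached as far as the arm can. A call with a number of a shift or a turn outside -1 to 1 is refused whole. A call with a gripper value outside its range is refused whole. The fingers move at their own pace and stop on an object; FORCE is the grip in N (left out, the last holds). Time passes only in rows, so rows that repeat a pose let the fingers close. It gives the time, the measured TCP pose, the force, the opening and the grip force at its end, in the units of the state.
- status.get_obs(): the state, without advancing time (a new reading comes with each control period).
- vision.camera(name): name is "side" or "top"; returns a dict with "pixels" (384x512x3 uint8, red, green, blue), "K" (3x3 intrinsics, pixels), "R" (3x3) and "t" (3): a world point X has camera coordinates R X + t. Camera axes: x right, y down, z forward; pixel columns grow to the right and rows downward; lengths in m; the calibration is good to about 2 mm. A picture is of the moment at which its call begins. There is no depth.
- order.hand_in(): hands the job in; it is judged then, once.
Trained networks look in a picture, given as the dict that the camera call returned (one of the last four; its "shot" number tells which), for a name from the list of things; names that differ only in an ending like _2 or _b are one class to them, and where a whole thing is asked for, a point or a joint stands for the part that bears it (a point fixed in the world has none). Each returns a list of dicts, best first, with "score" (0 to 1); they miss things now and then, are a little off and sometimes report something else, mostly with a low value. They report only what shows in the picture. A call takes as long as a camera call.
- silhouettes(target, picture): "region" (384x512 bool, what is visible of it) and "extent" ([left, top, right, bottom] in pixels, round what is visible of it).
The state is a dict: "time_s": time; "qpos": joint angles; "joint_vel": joint speeds; "tau": joint torques, N m; "ee_pos": TCP position; "eef_rot": TCP orientation; "force": force on the tool from outside, world axes, zero at the start; "moment": the same for the moment, N m; "grip_width": finger opening in m; "grip_force": force on a finger pad.
Only numpy, scipy, OpenCV 4.12 (cv2) and the standard library are available. Lean on these libraries where they do the work, as an engineer would, in place of code of your own. Each camera call takes 0.05 s, during which the arm holds its last target. There are 200 camera calls.

### The job

Make up the two setting jobs from the stock lying about the bench: the yellow job tray gets the gold pendant mount, the capsule of red stones and the wooden-handled graver; the blue job tray gets the silver pendant mount and the capsule of green stones. Lay every piece flat, right way up, on the floor of its tray, none on top of another; set the pieces down, do not drop or throw them. Leave the capsule of violet stones and the orange-handled burnisher where they lie.

Things in the scene. Friction and masses are not known exactly. Their poses are not given: they have to be found in the camera images.
- tray_yellow: Yellow job tray, fixed to the bench. Outside 170 mm along its own x, 140 mm along its y; walls 3 mm thick, rim 14 mm above the bench, floor 3 mm above the bench (inside 164 x 134 mm). Empty at the start. Origin: centre of its underside, at bench height; z up.
- tray_blue: Blue job tray, fixed to the bench. Outside 170 mm along its own x, 140 mm along its y; walls 3 mm thick, rim 14 mm above the bench, floor 3 mm above the bench (inside 164 x 134 mm). Empty at the start. Origin: centre of its underside, at bench height; z up.
- tray_grey: Dark grey steel tray of the same size and shape as the job trays (170 x 140 x 14 mm, fixed), with a steel rule, pliers and dividers lying in it, up to 14 mm above the bench. Not part of the job. Origin: centre of its underside; long side along its x.
- capsule_red: Round gem capsule, to go in the yellow tray: white plastic base, clear lid through which seven faceted red stones show. Stands lid up on the bench. Diameter 40 mm, height 18 mm, about 25 g. Origin: centre of its underside; z up; yaw has no meaning.
- capsule_green: Round gem capsule, to go in the blue tray: white plastic base, clear lid through which seven faceted green stones show. Stands lid up on the bench. Diameter 40 mm, height 18 mm, about 25 g. Origin: centre of its underside; z up; yaw has no meaning.
- capsule_violet: Round gem capsule, not wanted, to be left where it is: white plastic base, clear lid through which seven faceted violet stones show. Stands lid up on the bench. Diameter 40 mm, height 18 mm, about 25 g. Origin: centre of its underside; z up; yaw has no meaning.
- pendant_gold: Round gold pendant mount lying face up: a beaded disc 44 mm across and 8 mm thick with six small empty cups; from its middle rises the empty main setting, a collet 17 mm across from 8 to 16 mm above the underside (grip it here); a hanging loop sticks out of the rim along its own +x, to 30 mm from the centre. About 35 g. Origin: centre of its underside; z up.
- pendant_silver: Round silver pendant mount lying face up: a beaded disc 44 mm across and 8 mm thick with six small empty cups; from its middle rises the empty main setting, a collet 17 mm across from 8 to 16 mm above the underside (grip it here); a hanging loop sticks out of the rim along its own +x, to 30 mm from the centre. About 35 g. Origin: centre of its underside; z up.
- graver: Graver lying along its own x on its flat underside: pale wooden mushroom handle, brass ferrule, steel blade towards +x. Knob x -41 to -23 mm, 26 mm wide, 21 mm high; neck x -23 to +17 mm, 16 mm wide (along y) and 16 mm high: grip it here; blade 4.5 mm square, x +17 to +55 mm, middle 8 mm up. About 30 g. Origin: on the underside below the neck, near the centre of mass; z up.
- burnisher: Burnisher, to be left: straight orange handle (x -41 to +14 mm, 15 mm wide and high), brass ferrule, slim steel blade to x +55 mm. Origin: on the underside below the handle. Also standing in the two groups of stock is a black loupe (34 mm across, 30 mm high, not listed), its centre 7 cm or more from that of any other piece; nothing depends on it.

How it is judged:
By the outcome, as a careful person would: the job done as asked, in the order asked, and still so for the second after the job is handed in, with the robot touching nothing.
It also fails if it takes over 115 s, if anything falls off the work surface, if the arm or the gripper's body presses on something with over 40 N, if the wrist force passes 120 N, or if a joint passes its speed limit or range.

## Working session

There is one attempt and no reset: what is moved stays moved. The work goes in short steps, Python scripts to look and compute and a shell command to move; the robot and the scene stay as the last step left them, time stands still between calls to the robot, and variables do not carry over. Pictures are saved under pics/ and viewed, at most 14 in all, crops included, and the job is handed in when it is done.

```bash
mkdir -p pics
cat > h.py <<'E'
import numpy as np, cv2
from station import status, vision, order, silhouettes
def snap(n,tag):
    p=vision.camera(n); cv2.imwrite(f'pics/{tag}.png',cv2.cvtColor(p['pixels'],cv2.COLOR_RGB2BGR)); return p
def ray(p,u,v):
    R,t=np.array(p['R']),np.array(p['t']); d=R.T@np.linalg.inv(p['K'])@[u,v,1.]; return -R.T@t,d
def onplane(p,u,v,z):
    c,d=ray(p,u,v); return c+d*(z-c[2])/d[2]
def proj(p,X):
    x=np.array(p['K'])@(np.array(p['R'])@np.array(X)+p['t']); return x[:2]/x[2]
def cen(r):
    v,u=np.nonzero(r); return u.mean(),v.mean()
def tri(pa,a,pb,b):
    c1,d1=ray(pa,*a); c2,d2=ray(pb,*b)
    s=np.linalg.lstsq(np.c_[d1,-d2],c2-c1,rcond=None)[0]
    x,y=c1+s[0]*d1,c2+s[1]*d2; return (x+y)/2,np.linalg.norm(x-y)
NAMES='tray_yellow tray_blue tray_grey capsule_red capsule_green capsule_violet pendant_gold pendant_silver graver burnisher'.split()
E
python3 - <<'E'
from h import *
np.set_printoptions(precision=4,suppress=True)
a=snap('top','top0'); b=snap('side','side0')
for p in(a,b): print(ray(p,256,192))
for n in NAMES:
    ra=silhouettes(n,a); rb=silhouettes(n,b)
    print(n,[(round(r['score'],2),r['extent'],int(r['region'].sum()),np.round(cen(r['region']),1)) for r in ra[:2]],'|',[(round(r['score'],2),r['extent']) for r in rb[:2]])
    if ra and rb: print('   tri',*tri(a,cen(ra[0]['region']),b,cen(rb[0]['region'])))
print(status.get_obs())
E
```

```text
(array([ 0.3681, -0.0111,  1.1215]), array([ 0.1112,  0.0168, -0.9937]))
(array([ 0.3323, -0.7144,  0.9455]), array([ 0.1404,  0.6075, -0.7819]))
tray_yellow [(0.63, [295.7, 144.9, 357.1, 217.6], 3665, array([325.3, 180.2]))] | []
tray_blue [] | [(0.66, [231.4, 171.9, 297.3, 219.2])]
tray_grey [(0.88, [163.0, 139.1, 220.1, 207.6], 3712, array([192.3, 171.8]))] | [(0.84, [229.7, 134.2, 291.2, 173.6])]
   tri [0.5469 0.1739 0.0034] 0.001878713581328035
capsule_red [(0.79, [87.5, 157.2, 108.9, 176.4], 267, array([ 98. , 166.5]))] | [(0.55, [239.8, 99.6, 250.3, 113.7])]
   tri [0.5627 0.4196 0.0095] 0.0013742920026889617
capsule_green [(0.53, [126.2, 164.0, 142.3, 178.4], 201, array([136.5, 170.2])), (0.52, [296.5, 146.1, 357.4, 213.7], 3554, array([325.1, 179.5]))] | [(0.65, [244.3, 117.7, 255.2, 130.0])]
   tri [0.5516 0.3186 0.009 ] 0.0019970841585242086
capsule_violet [(0.68, [372.9, 156.6, 394.1, 170.7], 203, array([382.3, 164.3]))] | [(0.53, [303.3, 276.5, 319.6, 296.5])]
   tri [ 0.5604 -0.32    0.009 ] 0.003053007371322162
pendant_gold [(0.54, [411.8, 157.7, 422.5, 170.8], 171, a
[... 355 characters left out ...]
 217. ]))] | []
burnisher [(0.47, [413.8, 205.9, 427.0, 228.5], 162, array([420.2, 217.3]))] | [(0.66, [255.0, 324.4, 291.0, 346.6]), (0.36, [228.9, 173.0, 296.8, 217.4])]
   tri [ 0.4237 -0.4118  0.0079] 4.530924161666661e-05
{'time_s': 1.1, 'qpos': array([ 1.1724,  0.2999,  1.521 , -0.    ,  1.3207, -0.0666]), 'joint_vel': array([ 0.0002, -0.0004,  0.0005,  0.    ,  0.0015,  0.0007]), 'tau': array([ -0.0011, -53.1684, -35.2901,   0.0708,   0.0215,   0.    ]), 'ee_pos': array([0.1792, 0.52  , 0.2054]), 'eef_rot': array([-3.1416,  0.    ,  2.8098]), 'force': array([-0.1465,  0.6196,  0.7889]), 'moment': array([-0.0462, -0.0154,  0.0074]), 'grip_force': 0.0, 'grip_width': 0.09410771193107852}
```

Run:
```python
import cv2
i=cv2.imread('pics/top0.png')[110:260,50:470]; cv2.imwrite('pics/t0c.png',cv2.resize(i,(798,285),interpolation=3))
i=cv2.imread('pics/side0.png')[80:380,130:380]; cv2.imwrite('pics/s0c.png',cv2.resize(i,(500,600),interpolation=3))
i=cv2.imread('pics/top0.png'); cv2.imwrite('pics/t0d.png',cv2.resize(cv2.hconcat([i[145:240,70:160],i[145:240,360:450]]),(800,422),interpolation=3))
```

```text
(no output)
```

View pics/t0c.png

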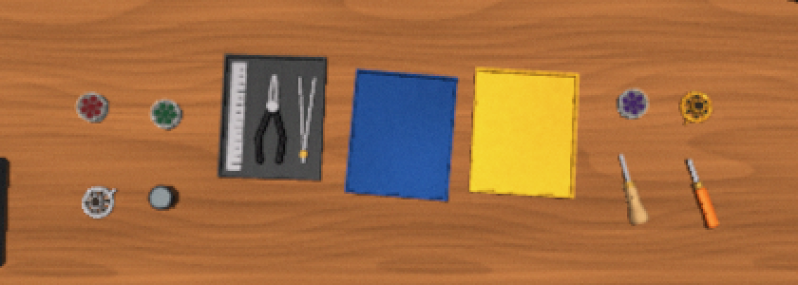

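View pics/s0c.png

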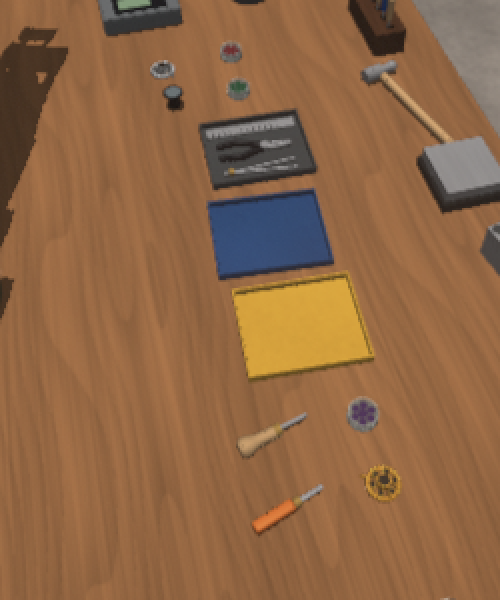

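View pics/t0d.png

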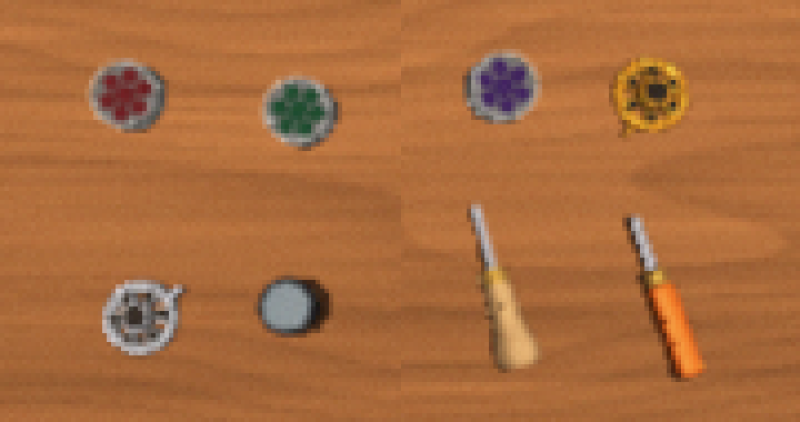

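```bash
cat > fit.py <<'E'
from h import *
from scipy.optimize import minimize
S=8
def circ(r,z,n=40,c=0):
    a=np.linspace(0,2*np.pi,n); return np.c_[r*np.cos(a)+c,r*np.sin(a),0*a+z]
def box(x0,x1,h,z0,z1): return np.array([[x,y,z] for x in(x0,x1) for y in(-h,h) for z in(z0,z1)])
def rim(X,Y,z): return np.array([[x,y,z] for x in(-X,X) for y in(-Y,Y)])
M={'capsule':[np.r_[circ(.02,0),circ(.02,.018)]],
 'pendant':[np.r_[circ(.022,0),circ(.022,.008)],np.r_[circ(.0085,.008),circ(.0085,.016)],box(.02,.03,.003,.002,.006)],
 'graver':[box(-.041,-.023,.012,0,.021),box(-.023,.017,.008,0,.016),box(.017,.055,.00225,.006,.010)],
 'tray':[np.r_[rim(.085,.07,0),rim(.085,.07,.014)]]}
def mask(p,o,uv,hw):
    u,v=map(int,uv); sl=(slice(max(v-hw,0),v+hw),slice(max(u-hw,0),u+hw))
    im=cv2.resize(p['pixels'][sl],None,fx=S,fy=S,interpolation=cv2.INTER_CUBIC)
    L=cv2.cvtColor(im.astype(np.float32)/255,cv2.COLOR_RGB2LAB)
    b=np.r_[L[:S*3].reshape(-1,3),L[-S*3:].reshape(-1,3),L[:,:S*3].reshape(-1,3)]
    m=np.median(b,0); C=np.cov((b-m).T)+np.eye(3)*6
    d=np.einsum('ijk,kl,ijl->ij',L-m,np.linalg.inv(C),L-m)
    k=(d>14).astype(np.uint8)
    n,lab,st,ce=cv2.connectedComponentsWithStats(k)
    c=min(range(1,n),key=lambda i:np.hypot(*(ce[i]-k.shape[0]/2))-st[i,4]**.5)
    k=(lab==c).astype(np.uint8)
    cs,_=cv2.findContours(k,0,2); k[:]=0; cv2.drawContours(k,cs,-1,1,-1)
    return k,(sl[1].start,sl[0].start),im
def render(p,parts,q,off,shape):
    k=np.zeros(shape,np.uint8); c,s=np.cos(q[2]),np.sin(q[2])
    for P in parts:
        W=P@np.array([[c,s,0],[-s,c,0],[0,0,1]])+[q[0],q[1],q[3]]
        x=(np.array(p['K'])@(np.array(p['R'])@W.T+np.array(p['t'])[:,None])); uv=(x[:2]/x[2]).T
        cv2.fillConvexPoly(k,cv2.convexHull((((uv-off+.5)*S-.5)*16).round().astype(np.int32)),1,shift=4)
    return k
def fit(pics,name,q0,hw,vis=None,z=True):
    o=name.split('_')[0]; parts=M[o]
    ms=[mask(p,o,proj(p,[q0[0],q0[1],.008]),hw) for p in pics]
    def cost(q):
        q=list(q)+([0] if len(q)<4 else [])
        r=0
        for p,(k,off,_) in zip(pics,ms):
            h=render(p,parts,q,off,k.shape); r+=1-(h&k).sum()/(h|k).sum()
        return r/len(pics)
    best=None
    for y in ([q0[2]] if o in('capsule','tray','graver') else np.arange(0,6.28,.5)):
        q=np.array([q0[0],q0[1],y]+([0.] if z else []))
        sim=np.vstack([q]+[q+np.eye(len(q))[i]*[.006,.006,.25,.006][i] for i in range(len(q))])
        r=minimize(cost,q,method='Nelder-Mead',options=dict(initial_simplex=sim,xatol=1e-4,fatol=1e-4))
        if best is None or r.fun<best.fun: best=r
    if vis is not None:
        q=list(best.x)+([] if z else [0])
        for p,(k,off,im) in zip(pics,ms):
            im=im[...,::-1].copy(); h=render(p,parts,q,off,k.shape)
            for mm,col in((k,(255,255,0)),(h,(255,0,255))):
                cs,_=cv2.findContours(mm,0,2); cv2.drawContours(im,cs,-1,col,1)
            vis.append(cv2.resize(im,(200,200)))
    return best.x,best.fun
E
cat > m.py <<'E'
from fit import *
np.set_printoptions(precision=4,suppress=True)
a=snap('top','top1'); b=snap('side','side1'); vis=[]
G=[('tray_yellow',onplane(a,325.3,180.2,.008),0,50),('tray_blue',onplane(a,261,181,.008),0,48),
('capsule_red',[.5627,.4196],0,15),('capsule_green',[.5516,.3186],0,15),('pendant_gold',[.557,-.407],0,17),('pendant_silver',[.433,.4085],0,17),('graver',onplane(a,384,217,.01),.2,22)]
for n,g,y,hw in G:
    for pics in ([a],[b],[a,b]):
        print(n,len(pics),*fit(pics,n,[g[0],g[1],y],hw,vis if len(pics)==2 else None,len(pics)==2))
vis+= [vis[0]*0]*((-len(vis))%4)
cv2.imwrite('pics/fit1.png',cv2.resize(cv2.vconcat([cv2.hconcat(vis[i:i+4]) for i in range(0,len(vis),4)]),(600,600)))
E
python3 m.py
```

```text
tray_yellow 1 [ 0.5245 -0.1726 -0.0731] 0.013428956692997152
tray_yellow 1 [ 0.5234 -0.1646 -0.0769] 0.17397682264925918
tray_yellow 2 [ 0.5239 -0.1725 -0.0708  0.0014] 0.10015384295444824
tray_blue 1 [ 0.5227 -0.005  -0.0951] 0.010365161971891967
tray_blue 1 [ 0.5159  0.0032 -0.1226] 0.20077412297616626
tray_blue 2 [ 0.5224 -0.0048 -0.0951  0.002 ] 0.11200492639068566
capsule_red 1 [0.5647 0.4191 0.2277] 0.05491591203104784
capsule_red 1 [0.5616 0.4179 0.1215] 0.0503542891602593
capsule_red 2 [ 0.5631  0.4191  0.171  -0.0004] 0.09268204405869096
capsule_green 1 [0.5541 0.3171 0.1048] 0.05352471661412572
capsule_green 1 [ 0.5511  0.3287 -0.0486] 0.5947639604511906
capsule_green 2 [0.5537 0.3171 0.1313 0.0013] 0.3322414751788729
pendant_gold 1 [ 0.5576 -0.4077  2.515 ] 0.09693751543591012
pendant_gold 1 [ 0.5552 -0.408   2.5874] 0.13422395203281967
pendant_gold 2 [ 0.5573 -0.4081  2.5225 -0.0016] 0.12115304185416848
pendant_silver 1 [0.4343 0.409  5.3565] 0.03974796843716877
pendant_silver 1 [0.4318 0.4108 1.5793] 0.5007856693903205
pendant_silver 2 [0.4339 0.4085 5.3423 0.0018] 0.2879602822787688
graver 1 [ 0.4401 -0.3139  0.218 ] 0.30264650283553873
graver 1 [ 0.4376 -0.3177  0.2906] 0.27821247520387926
graver 2 [ 0.4401 -0.3149  0.2225 -0.0032] 0.29462952993353925
```

View pics/fit1.png

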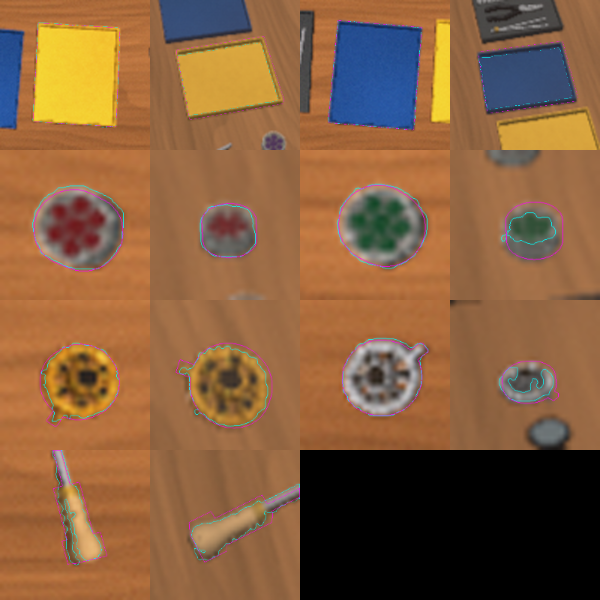

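```bash
cat > go.py <<'E'
import sys
from h import *
from scipy.spatial.transform import Rotation as Ro
np.set_printoptions(precision=4,suppress=True)
o=status.get_obs(); R=Ro.from_euler('xyz',o['eef_rot'])
if len(sys.argv)>1:
    x,y,z,yaw=map(float,sys.argv[1:5])
    T=Ro.from_euler('xyz',[np.pi,0,yaw])
    print('shift',R.inv().apply(np.array([x,y,z])-o['ee_pos'])/.5,'turn',(R.inv()*T).as_rotvec()/(np.pi/2))
print(o['time_s'],o['ee_pos'],o['eef_rot'],o['qpos'][5],o['grip_width'],o['force'])
E
python3 go.py .5565 -.408 .06 3.1416
python3 - <<'E'
from h import *
np.set_printoptions(precision=4,suppress=True)
import cv2
a=vision.camera('top');b=vision.camera('side')
P=onplane(a,376.7,191.4,.008);Q=onplane(a,387.5,227.8,.008)
print(P,Q,np.linalg.norm(P-Q),np.arctan2(*(P-Q)[1::-1]))
P2=onplane(b,283,286.5,.008);Q2=onplane(b,250,305,.008)
print(P2,Q2,np.linalg.norm(P2-Q2),np.arctan2(*(P2-Q2)[1::-1]))
# handle by colour: pale wood
i=a['pixels'][185:235,368:398]
cv2.imwrite('pics/gr.png',cv2.resize(i[...,::-1],(360,600),interpolation=2))
E
```

```text
shift [-1.3181 -1.5089  0.2909] turn [ 0.      0.     -0.2112]
1.2 [0.1791 0.52   0.2055] [ 3.1416 -0.      2.8098] -0.06657821039042637 0.09394377852402734 [ 0.7     0.2073 -0.2227]
[ 0.4913 -0.3033  0.008 ] [ 0.3976 -0.3273  0.008 ] 0.09673535662693952 0.24997391049039086
[ 0.4914 -0.3017  0.008 ] [ 0.3986 -0.3277  0.008 ] 0.09630836995490753 0.27372486342461694
```

View pics/gr.png

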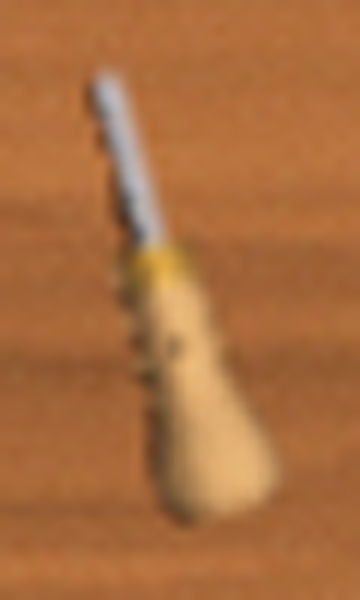

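```bash
python3 -m pendant '[-0.66,-0.755,0,0,0,-0.211,0.3, -0.66,-0.755,0,0,0,-0.211,0.3, -0.66,-0.755,0,0,0,-0.211,0.3, -0.66,-0.755,0,0,0,-0.211,0.3, -0.66,-0.755,0,0,0,-0.211,0.3, -0.66,-0.755,0,0,0,-0.211,0.3, -0.66,-0.755,0,0,0,-0.211,0.3, -0.66,-0.755,0,0,0,-0.211,0.3, -0.66,-0.755,0,0,0,-0.211,0.3, -0.66,-0.755,0,0,0,-0.211,0.3, -0.66,-0.755,0,0,0,-0.211,0.3, -0.66,-0.755,0,0,0,-0.211,0.3]' 12; python3 go.py .5565 -.408 .06 3.1416
```

```text
time_s: 2.5
ee_pos: [0.3684, 0.0547, 0.2054]
eef_rot: [3.141, -0.0, 3.138]
force: [-1.2, 0.4, -0.5]
grip_width: 0.0614
grip_force: 0.0
shift [-0.3796 -0.9242  0.2907] turn [ 0.0001 -0.0001 -0.0023]
2.5 [0.3684 0.0547 0.2054] [ 3.1414 -0.0001  3.138 ] -1.5183135752318226 0.061390861286523185 [-1.2353  0.4067 -0.4791]
```

```bash
python3 -m pendant '[-0.38,-0.925,0.29,0,0,0,0.0, -0.38,-0.925,0.29,0,0,0,0.0, -0.38,-0.925,0.29,0,0,0,0.0, -0.38,-0.925,0.29,0,0,0,0.0, -0.38,-0.925,0.29,0,0,0,0.0, -0.38,-0.925,0.29,0,0,0,0.0, -0.38,-0.925,0.29,0,0,0,0.0, -0.38,-0.925,0.29,0,0,0,0.0, -0.38,-0.925,0.29,0,0,0,0.0, -0.38,-0.925,0.29,0,0,0,0.0, -0.38,-0.925,0.29,0,0,0,0.0, -0.38,-0.925,0.29,0,0,0,0.0]'; python3 go.py .5565 -.408 .010 3.1416
```

```text
time_s: 3.7
ee_pos: [0.5591, -0.4065, 0.0583]
eef_rot: [3.14, -0.002, -3.141]
force: [0.6, 1.1, 0.3]
grip_width: 0.047
grip_force: 0.0
shift [ 0.005  -0.0031  0.0967] turn [ 0.0008 -0.001   0.0001]
3.7 [ 0.5591 -0.4065  0.0583] [ 3.1403 -0.0016 -3.1414] -2.2526572119998036 0.04695038741423576 [0.5968 1.0905 0.2873]
```

```bash
python3 -m pendant '[0.001,0,0.04,0,0,0,0.0, 0.001,0,0.07,0,0,0,0.0, 0.001,0,0.07,0,0,0,0, 0.001,0,0.07,0,0,0,0]'; python3 go.py .5565 -.408 .010 3.1416
```

```text
time_s: 4.1
ee_pos: [0.558, -0.4059, 0.0259]
eef_rot: [3.141, -0.0, -3.141]
force: [0.5, 0.6, 0.5]
grip_width: 0.0471
grip_force: 0.0
shift [ 0.0031 -0.0041  0.0317] turn [ 0.0001 -0.      0.0005]
4.1 [ 0.558  -0.4059  0.0259] [ 3.1415 -0.     -3.1408] -2.2536069003668016 0.047082919904991465 [0.5401 0.6075 0.485 ]
```

```bash
python3 -m pendant '[0.003,-0.004,0.016,0,0,0,0, 0.003,-0.004,0.03,0,0,0,0, 0.003,-0.004,0.031,0,0,0,0, 0.003,-0.004,0.031,0,0,0,-1, 0.003,-0.004,0.031,0,0,0,-1, 0.003,-0.004,0.031,0,0,0,-1, 0.003,-0.004,0.031,0,0,0,-1, 0.003,-0.004,0.031,0,0,0,-1, 0.003,-0.004,0.031,0,0,0,-1]' 12; python3 go.py .5565 -.408 .010 3.1416
```

```text
time_s: 5.0
ee_pos: [0.5561, -0.409, 0.0102]
eef_rot: [-3.141, 0.0, 3.141]
force: [-0.1, 0.2, 0.9]
grip_width: 0.0162
grip_force: 12.0
shift [-0.0008  0.0021  0.0003] turn [-0.0001  0.0002 -0.0002]
5.0 [ 0.5561 -0.409   0.0102] [-3.1414  0.0002  3.1412] -2.257629017072938 0.01620103546816283 [-0.0634  0.1762  0.857 ]
```

```bash
python3 -m pendant '[0,0,-0.05,0,0,0,-1, 0,0,-0.1,0,0,0,-1, 0.14,0.54,-0.1,0,0,0,-1, 0.14,0.54,-0.1,0,0,0,-1, 0.14,0.54,-0.1,0,0,0,-1, 0.14,0.54,-0.1,0,0,0,-1, 0.14,0.54,-0.1,0,0,0,-1, 0.14,0.54,-0.1,0,0,0,-1, 0.14,0.54,-0.1,0,0,0,-1, 0.14,0.54,-0.1,0,0,0,-1, 0.14,0.54,-0.05,0,0,0,-1, 0.14,0.54,-0.05,0,0,0,-1]'; python3 go.py .4868 -.1392 .0135 3.1416
```

```text
time_s: 6.2
ee_pos: [0.4851, -0.1395, 0.0329]
eef_rot: [3.14, -0.003, 3.14]
force: [-0.6, -0.1, -1.1]
grip_width: 0.0161
grip_force: 12.0
shift [-0.0036  0.0006  0.0388] turn [ 0.0007 -0.0022 -0.0009]
6.2 [ 0.4851 -0.1395  0.0329] [ 3.1405 -0.0034  3.1402] -1.9218521615555382 0.01610787719081064 [-0.5919 -0.1318 -1.1016]
```

```bash
python3 -m pendant '[0,0,0.015,0,0,0,-1, 0,0,0.028,0,0,0,-1, 0,0,0.036,0,0,0,-1, 0,0,0.04,0,0,0,-1, 0,0,0.042,0,0,0,-1, 0,0,0.042,0,0,0,-1]'; python3 go.py .4868 -.1392 .013 3.1416
```

```text
time_s: 6.8
ee_pos: [0.4862, -0.139, 0.014]
eef_rot: [-3.142, 0.0, 3.141]
force: [-0.3, -0.0, -0.3]
grip_width: 0.0164
grip_force: 12.0
shift [-0.0012 -0.0004  0.0021] turn [-0.      0.0001 -0.0002]
6.8 [ 0.4862 -0.139   0.014 ] [-3.1415  0.0001  3.1412] -1.921303319003019 0.016359735141077927 [-0.3123 -0.0059 -0.2888]
```

```bash
python3 -m pendant '[0,0,0.001,0,0,0,-1, 0,0,0.0022,0,0,0,-1, 0,0,0.0022,0,0,0,-1]'
```

```text
time_s: 7.1
ee_pos: [0.4863, -0.139, 0.0131]
eef_rot: [-3.141, 0.0, 3.141]
force: [0.0, 0.2, 2.1]
grip_width: 0.0163
grip_force: 12.0
```

```bash
python3 -m pendant '[0,0,0,0,0,0,-0.4, 0,0,0,0,0,0,-0.4, 0,0,0,0,0,0,-0.4, 0,0,-0.02,0,0,0,-0.4, 0,0,-0.08,0,0,0,-0.4, 0,0,-0.14,0,0,0,0.3, -0.153,0.9,-0.14,0,0,0,0.3, -0.153,0.9,-0.14,0,0,0,0.3, -0.153,0.9,-0.14,0,0,0,0.3, -0.153,0.9,-0.14,0,0,0,0.3, -0.153,0.9,-0.14,0,0,0,0.3, -0.153,0.9,-0.14,0,0,0,0.3]'; python3 go.py .563 .419 .06 3.1416
```

```text
time_s: 8.3
ee_pos: [0.5366, 0.1589, 0.0838]
eef_rot: [3.141, 0.001, 3.141]
force: [1.2, -1.3, -0.1]
grip_width: 0.0611
grip_force: 0.0
shift [-0.0526  0.5201  0.0478] turn [ 0.0001  0.0005 -0.0002]
8.3 [0.5366 0.1589 0.0838] [3.1414 0.0009 3.1413] -1.3479258172653952 0.06111338367133231 [ 1.1914 -1.3249 -0.1369]
```

```bash
python3 -m pendant '[-0.05,0.5,0.04,0,0,0,0.3, -0.05,0.5,0.04,0,0,0,0.3, -0.05,0.5,0.04,0,0,0,0.3, -0.05,0.5,0.04,0,0,0,0.3, -0.05,0.5,0.04,0,0,0,0.3, -0.05,0.5,0.04,0,0,0,0.3, -0.05,0.5,0.04,0,0,0,0.3, -0.05,0.5,0.04,0,0,0,0.3, -0.05,0.5,0.04,0,0,0,0.3]'; python3 go.py .563 .419 .005 3.1416
python3 - <<'E'
from h import *
a=snap('top','t2')
cv2.imwrite('pics/t2c.png',cv2.resize(a['pixels'][120:250,50:470,::-1],(798,247),interpolation=3))
E
```

```text
time_s: 9.2
ee_pos: [0.5621, 0.4055, 0.0636]
eef_rot: [3.141, 0.0, 3.14]
force: [0.5, 0.3, 0.2]
grip_width: 0.0613
grip_force: 0.0
shift [-0.0018  0.027   0.1172] turn [ 0.0001  0.0002 -0.0012]
9.2 [0.5621 0.4055 0.0636] [3.1414 0.0004 3.1397] -0.9967307630735446 0.06133451762817581 [0.4641 0.2579 0.1844]
```

View pics/t2c.png

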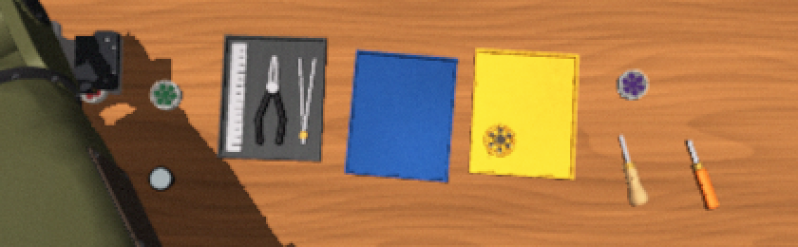

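```bash
python3 -m pendant '[-0.002,0.026,0.04,0,0,0,0.3, -0.002,0.026,0.09,0,0,0,0.3, -0.002,0.026,0.09,0,0,0,0.3, -0.002,0.026,0.108,0,0,0,0.3, -0.002,0.026,0.116,0,0,0,0.3, -0.002,0.026,0.119,0,0,0,0.3, -0.002,0.026,0.119,0,0,0,-0.4, -0.002,0.026,0.119,0,0,0,-0.4, -0.002,0.026,0.119,0,0,0,-0.4, -0.002,0.026,0.119,0,0,0,-0.4]' 8; python3 go.py .5666 -.145 .06 3.1416
```

```text
time_s: 10.25
ee_pos: [0.5627, 0.4199, 0.0038]
eef_rot: [3.141, 0.0, 3.141]
force: [0.1, -0.6, 1.6]
grip_width: 0.0401
grip_force: 8.0
shift [-0.0081 -1.1297 -0.1128] turn [ 0.0002  0.0003 -0.0002]
10.25 [0.5627 0.4199 0.0038] [3.1413 0.0004 3.1412] -0.9815853536622433 0.04013409974209026 [ 0.1356 -0.6077  1.6061]
```

```bash
python3 -m pendant '[0,0,-0.06,0,0,0,-0.4, 0,0,-0.14,0,0,0,-0.4, -0.006,-0.95,-0.14,0,0,0,-0.4, -0.006,-0.95,-0.14,0,0,0,-0.4, -0.006,-0.95,-0.14,0,0,0,-0.4, -0.006,-0.95,-0.14,0,0,0,-0.4, -0.006,-0.95,-0.14,0,0,0,-0.4, -0.006,-0.95,-0.14,0,0,0,-0.4, -0.006,-0.95,-0.14,0,0,0,-0.4, -0.006,-0.95,-0.14,0,0,0,-0.4, -0.006,-0.95,-0.14,0,0,0,-0.4, -0.006,-0.95,-0.14,0,0,0,-0.4]'; python3 go.py .5657 -.157 .04 3.1416
```

```text
time_s: 11.45
ee_pos: [0.5652, -0.0587, 0.0737]
eef_rot: [-3.141, 0.001, 3.139]
force: [0.9, 0.8, 0.1]
grip_width: 0.04
grip_force: 8.0
shift [-0.0015 -0.1965  0.0674] turn [-0.0002  0.0003 -0.0018]
11.45 [ 0.5652 -0.0587  0.0737] [-3.1412  0.0005  3.1388] -1.735656709001221 0.039951588916684065 [0.9261 0.7907 0.1105]
```

```bash
python3 -m pendant '[-0.001,-0.2,0,0,0,0,-0.4, -0.001,-0.2,0,0,0,0,-0.4, -0.001,-0.2,0,0,0,0,-0.4, -0.001,-0.2,0.06,0,0,0,-0.4, -0.001,-0.2,0.1,0,0,0,-0.4, -0.001,-0.2,0.11,0,0,0,-0.4,-0.001,-0.2,0.12,0,0,0,-0.4,-0.001,-0.2,0.12,0,0,0,-0.4]'; python3 go.py .5657 -.157 .0068 3.1416
```

```text
time_s: 12.25
ee_pos: [0.5661, -0.155, 0.0137]
eef_rot: [-3.141, 0.0, 3.142]
force: [-0.4, 0.4, 0.3]
grip_width: 0.0395
grip_force: 8.0
shift [ 0.0009 -0.0039  0.0138] turn [-0.0001  0.0002 -0.    ]
12.25 [ 0.5661 -0.155   0.0137] [-3.1415  0.0004  3.1416] -1.9004452054138048 0.03954399579506484 [-0.4379  0.4222  0.3009]
```

```bash
python3 -m pendant '[0.001,-0.004,0.005,0,0,0,-0.4, 0.001,-0.004,0.009,0,0,0,-0.4, 0.001,-0.004,0.012,0,0,0,-0.4, 0.001,-0.004,0.0138,0,0,0,-0.4, 0.001,-0.004,0.0138,0,0,0,-0.4]'; python3 go.py .4376 -.3169 .06 3.4016
```

```text
time_s: 12.75
ee_pos: [0.5655, -0.1573, 0.0067]
eef_rot: [-3.141, 0.0, 3.141]
force: [-0.9, -0.3, 3.7]
grip_width: 0.0399
grip_force: 8.0
shift [ 0.2556 -0.3194 -0.1065] turn [-0.0001  0.0001 -0.1657]
12.75 [ 0.5655 -0.1573  0.0067] [-3.1415  0.0002  3.1413] -1.9040735441179306 0.03985074071392407 [-0.8873 -0.3111  3.7245]
```

```bash
python3 -m pendant '[0,0,0,0,0,0,0.05, 0,0,0,0,0,0,0.05, 0,0,0,0,0,0,0.05, 0,0,-0.03,0,0,0,0.05, 0,0,-0.09,0,0,0,0.05, 0,0,-0.12,0,0,0,0.05, 0.256,-0.319,-0.11,0,0,-0.166,0.05, 0.256,-0.319,-0.11,0,0,-0.166,0.05, 0.256,-0.319,-0.11,0,0,-0.166,0.05, 0.256,-0.319,-0.11,0,0,-0.166,0.05, 0.256,-0.319,-0.11,0,0,-0.166,0.05, 0.256,-0.319,-0.11,0,0,-0.166,0]'; python3 go.py .4376 -.3169 .006 3.4016
```

```text
time_s: 13.95
ee_pos: [0.4368, -0.3176, 0.062]
eef_rot: [-3.141, 0.0, -2.884]
force: [-0.2, -0.5, 0.1]
grip_width: 0.0476
grip_force: 0.0
shift [-0.0018  0.0011  0.112 ] turn [-0.0003  0.0003 -0.0014]
13.95 [ 0.4368 -0.3176  0.062 ] [-3.1411  0.0005 -2.8837] -2.5253090650176433 0.04755090436111481 [-0.1613 -0.4586  0.095 ]
```

```bash
python3 -m pendant '[0,0,0.03,0,0,0.02,0, 0,0,0.07,0,0,0.02,0, 0,0,0.1,0,0,0.02,0, 0,0,0.11,0,0,0.02,0, 0,0,0.114,0,0,0.02,0, 0,0,0.114,0,0,0.02,-0.9, 0,0,0.114,0,0,0.02,-0.9, 0,0,0.114,0,0,0.02,-0.9, 0,0,0.114,0,0,0.02,-0.9, 0,0,0.114,0,0,0.02,-0.9]' 10; python3 go.py .515 -.2064 .06 3.0696
```

```text
time_s: 14.95
ee_pos: [0.4374, -0.3168, 0.0048]
eef_rot: [-3.141, 0.0, -2.913]
force: [-0.8, 1.4, 2.2]
grip_width: 0.0159
grip_force: 10.0
shift [-0.2012  0.1799 -0.1105] turn [-0.0002  0.0002  0.1915]
14.95 [ 0.4374 -0.3168  0.0048] [-3.1412  0.0003 -2.9127] -2.4943178226714275 0.015905094607632543 [-0.8229  1.3748  2.2376]
```

```bash
python3 -m pendant '[0,0,-0.05,0,0,0,-0.9, 0,0,-0.11,0,0,0,-0.9, -0.201,0.18,-0.11,0,0,0.19,-0.9, -0.201,0.18,-0.11,0,0,0.19,-0.9, -0.201,0.18,-0.11,0,0,0.19,-0.9, -0.201,0.18,-0.11,0,0,0.19,-0.9, -0.201,0.18,-0.11,0,0,0.19,-0.9, -0.201,0.18,-0.07,0,0,0.19,-0.9, -0.201,0.18,-0.05,0,0,0.19,-0.9, -0.201,0.18,-0.04,0,0,0.19,-0.9, -0.201,0.18,-0.04,0,0,0.19,-0.9]'; python3 go.py .515 -.2064 .0078 3.0696
python3 - <<'E'
from h import *
b=snap('side','s3')
cv2.imwrite('pics/s3c.png',cv2.resize(b['pixels'][180:320,200:380,::-1],(720,560),interpolation=3))
E
```

```text
time_s: 16.05
ee_pos: [0.5142, -0.2067, 0.0239]
eef_rot: [3.141, -0.001, 3.071]
force: [0.4, 1.0, -0.5]
grip_width: 0.0158
grip_force: 10.0
shift [-0.0016  0.0006  0.0323] turn [ 0.0003 -0.0007  0.0011]
16.05 [ 0.5142 -0.2067  0.0239] [ 3.1412 -0.0011  3.0713] -1.9487211266667643 0.015782715645305145 [ 0.4429  1.016  -0.5235]
```

View pics/s3c.png

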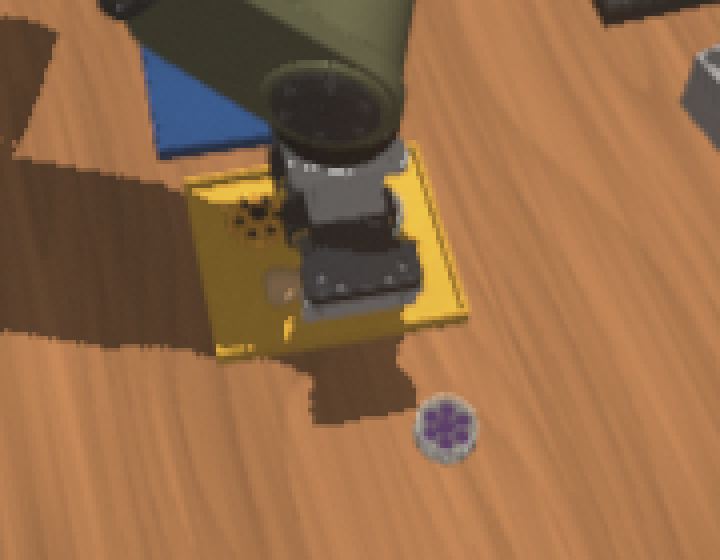

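Knob (crop 285,285) is inside the tray, gold at (258,215) clear, red at right. Lower the graver.

```bash
python3 -m pendant '[-0.001,0,0.015,0,0,0,-0.9, -0.001,0,0.024,0,0,0,-0.9, -0.001,0,0.029,0,0,0,-0.9, -0.001,0,0.032,0,0,0,-0.9, -0.001,0,0.033,0,0,0,-0.9, -0.001,0,0.033,0,0,0,-0.9]'; python3 go.py .515 -.2064 .0078 3.0696
```

```text
time_s: 16.7
ee_pos: [0.5153, -0.2063, 0.008]
eef_rot: [-3.142, 0.0, 3.072]
force: [0.7, -0.1, 0.2]
grip_width: 0.016
grip_force: 10.0
shift [ 0.0006 -0.0003  0.0004] turn [-0.      0.      0.0016]
16.7 [ 0.5153 -0.2063  0.008 ] [-3.1416  0.0001  3.0722] -1.9480693681442927 0.015995640714953737 [ 0.7202 -0.0674  0.1615]
```

```bash
python3 -m pendant '[0,0,0.001,0,0,0,-0.9, 0,0,0.0016,0,0,0,-0.9, 0,0,0.0016,0,0,0,-0.9]'; python3 go.py
```

```text
time_s: 17.0
ee_pos: [0.5154, -0.2063, 0.0078]
eef_rot: [-3.141, 0.0, 3.072]
force: [-3.5, 2.0, 7.0]
grip_width: 0.0159
grip_force: 10.0
17.0 [ 0.5154 -0.2063  0.0078] [-3.1414  0.0004  3.0722] -1.948021855776556 0.015905266945430235 [-3.5097  2.036   7.0367]
```

```bash
python3 -m pendant '[0,0,0,0,0,0,-0.35, 0,0,0,0,0,0,-0.35, 0,0,0,0,0,0,-0.35, 0,0,-0.03,0,0,0,-0.35, 0,0,-0.09,0,0,0,-0.35, 0,0,-0.14,0,0,-0.044,-0.1, 0.16,0.87,-0.14,0,0,-0.044,0, 0.16,0.87,-0.14,0,0,-0.044,0, 0.16,0.87,-0.14,0,0,-0.044,0, 0.16,0.87,-0.14,0,0,-0.044,0, 0.16,0.87,-0.14,0,0,-0.044,0, 0.16,0.87,-0.14,0,0,-0.044,0]'; python3 go.py .433 .409 .06 3.1416
```

```text
time_s: 18.2
ee_pos: [0.4814, 0.0938, 0.0784]
eef_rot: [3.141, 0.001, 3.141]
force: [1.6, -0.3, -0.1]
grip_width: 0.0472
grip_force: 0.0
shift [0.0971 0.6304 0.0368] turn [ 0.0001  0.0009 -0.0004]
18.2 [0.4814 0.0938 0.0784] [3.1414 0.0014 3.141 ] -1.4525343857864284 0.047217385935873296 [ 1.5966 -0.3403 -0.0562]
```

```bash
python3 -m pendant '[0.097,0.625,0.03,0,0,0,0, 0.097,0.625,0.03,0,0,0,0, 0.097,0.625,0.03,0,0,0,0, 0.097,0.625,0.03,0,0,0,0, 0.097,0.625,0.03,0,0,0,0, 0.097,0.625,0.03,0,0,0,0, 0.097,0.625,0.03,0,0,0,0, 0.097,0.625,0.03,0,0,0,0, 0.097,0.625,0.03,0,0,0,0, 0.097,0.625,0.03,0,0,0,0, 0.097,0.625,0.03,0,0,0,0]'; python3 go.py .433 .409 .01 3.1416
python3 - <<'E'
from h import *
a=snap('top','t4')
cv2.imwrite('pics/t4c.png',cv2.resize(a['pixels'][125:235,230:400,::-1],(798,516),interpolation=3))
E
```

```text
time_s: 19.3
ee_pos: [0.4338, 0.4033, 0.0625]
eef_rot: [3.142, 0.0, 3.14]
force: [0.2, -0.1, 0.9]
grip_width: 0.047
grip_force: 0.0
shift [0.0017 0.0115 0.1051] turn [ 0.      0.0001 -0.0012]
19.3 [0.4338 0.4033 0.0625] [3.1415 0.0001 3.1396] -0.8817122657646929 0.047045207620839205 [ 0.2261 -0.1132  0.9219]
```

View pics/t4c.png

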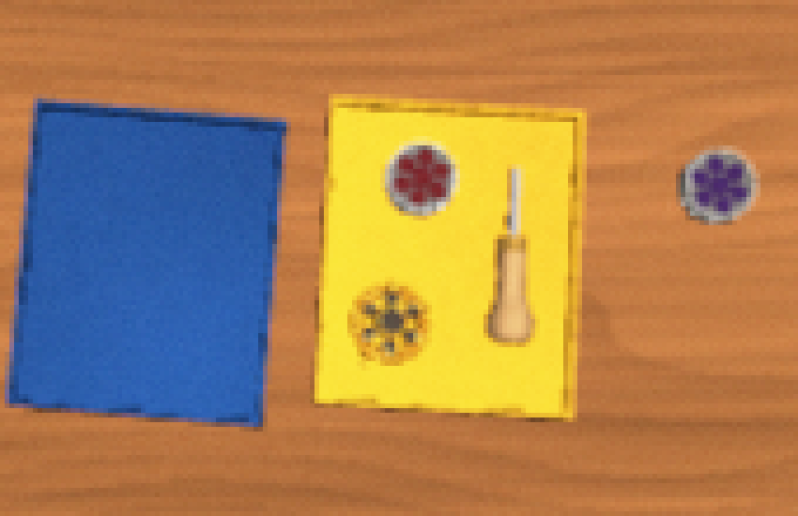

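```bash
python3 -m pendant '[0.002,0.009,0.03,0,0,0,0, 0.002,0.009,0.06,0,0,0,0, 0.002,0.009,0.09,0,0,0,0, 0.002,0.009,0.1,0,0,0,0, 0.002,0.009,0.104,0,0,0,0, 0.002,0.009,0.104,0,0,0,-0.2, 0.002,0.009,0.104,0,0,0,-1, 0.002,0.009,0.104,0,0,0,-1, 0.002,0.009,0.104,0,0,0,-1, 0.002,0.009,0.104,0,0,0,-1, 0.002,0.009,0.104,0,0,0,-1]' 12; python3 go.py .4847 .002 .06 3.1416
```

```text
time_s: 20.45
ee_pos: [0.4324, 0.409, 0.0105]
eef_rot: [3.141, 0.0, 3.141]
force: [-0.8, -0.6, 2.3]
grip_width: 0.0162
grip_force: 12.0
shift [-0.1049 -0.8139 -0.0992] turn [ 0.0002  0.0003 -0.0002]
20.45 [0.4324 0.409  0.0105] [3.1412 0.0005 3.1413] -0.8744032671838895 0.016191465175760995 [-0.7925 -0.5972  2.3112]
```

```bash
python3 -m pendant '[0,0,-0.05,0,0,0,-1, 0,0,-0.14,0,0,0,-1, 0,0,-0.16,0,0,0,-1, -0.105,-0.82,-0.16,0,0,0,-1, -0.105,-0.82,-0.16,0,0,0,-1, -0.105,-0.82,-0.16,0,0,0,-1, -0.105,-0.82,-0.16,0,0,0,-1, -0.105,-0.82,-0.16,0,0,0,-1, -0.105,-0.82,-0.16,0,0,0,-1, -0.105,-0.82,-0.16,0,0,0,-1, -0.105,-0.82,-0.16,0,0,0,-1, -0.105,-0.82,-0.16,0,0,0,-1]'; python3 go.py .4847 -.0014 .03 3.1416
```

```text
time_s: 21.65
ee_pos: [0.4847, -0.0049, 0.09]
eef_rot: [-3.141, 0.0, 3.138]
force: [0.8, 0.1, 0.0]
grip_width: 0.0158
grip_force: 12.0
shift [-0.      0.007   0.1199] turn [-0.0003  0.     -0.0024]
21.65 [ 0.4847 -0.0049  0.09  ] [-3.1412  0.0001  3.1378] -1.6521674271748967 0.015846700916728233 [0.8124 0.1067 0.0441]
```

```bash
python3 -m pendant '[0,0,0.05,0,0,0,-1, 0,0,0.1,0,0,0,-1, 0,0,0.13,0,0,0,-1, 0,0,0.14,0,0,0,-1, 0,0,0.147,0,0,0,-1, 0,0,0.15,0,0,0,-1, 0,0,0.151,0,0,0,-1, 0,0,0.151,0,0,0,-1]'; python3 go.py .4847 -.0014 .0133 3.1416
```

```text
time_s: 22.45
ee_pos: [0.4849, -0.0011, 0.0152]
eef_rot: [-3.142, 0.001, 3.141]
force: [0.3, -0.0, -0.7]
grip_width: 0.016
grip_force: 12.0
shift [ 0.0004 -0.0006  0.0037] turn [-0.      0.0006 -0.0002]
22.45 [ 0.4849 -0.0011  0.0152] [-3.1415  0.0009  3.1413] -1.6483699201090942 0.015997182987168953 [ 0.2689 -0.0312 -0.7449]
```

```bash
python3 -m pendant '[0,0,0.0015,0,0,0,-1, 0,0,0.0027,0,0,0,-1, 0,0,0.0034,0,0,0,-1, 0,0,0.0038,0,0,0,-1, 0,0,0.0038,0,0,0,-1]'; python3 go.py
```

```text
time_s: 22.95
ee_pos: [0.4848, -0.0012, 0.0134]
eef_rot: [-3.142, 0.0, 3.141]
force: [-2.9, 0.4, 8.2]
grip_width: 0.016
grip_force: 12.0
22.95 [ 0.4848 -0.0012  0.0134] [-3.1416  0.0005  3.1412] -1.6483976305030732 0.015958063818372198 [-2.9332  0.3549  8.1716]
```

```bash
python3 -m pendant '[0,0,0,0,0,0,-0.4, 0,0,0,0,0,0,-0.4, 0,0,0,0,0,0,-0.4, 0,0,-0.03,0,0,0,-0.4, 0,0,-0.09,0,0,0,-0.4, 0,0,-0.13,0,0,0,0.3, -0.135,0.636,-0.13,0,0,0,0.3, -0.135,0.636,-0.13,0,0,0,0.3, -0.135,0.636,-0.13,0,0,0,0.3, -0.135,0.636,-0.13,0,0,0,0.3, -0.135,0.636,-0.13,0,0,0,0.3, -0.135,0.636,-0.13,0,0,0,0.3]'; python3 -m pendant '[0,0,0,0,0,0,0.3,0,0,0,0,0,0,0.3]'; python3 go.py .5525 .317 .0042 3.1416
```

```text
time_s: 24.15
ee_pos: [0.547, 0.2944, 0.0776]
eef_rot: [-3.142, -0.0, 3.141]
force: [0.1, -1.3, 1.0]
grip_width: 0.0612
grip_force: 0.0
time_s: 24.35
ee_pos: [0.5465, 0.2927, 0.077]
eef_rot: [-3.141, -0.001, -3.14]
force: [0.5, 0.0, 0.0]
grip_width: 0.0612
grip_force: 0.0
shift [-0.0122  0.0486  0.1455] turn [-0.0004 -0.0006  0.0008]
24.35 [0.5465 0.2927 0.077 ] [-3.141  -0.001  -3.1404] -1.139192779309275 0.06123649152021004 [0.4788 0.0223 0.0279]
```

```bash
python3 -m pendant '[-0.012,0.049,0.03,0,0,0,0.3, -0.012,0.049,0.08,0,0,0,0.3, -0.012,0.049,0.115,0,0,0,0.3, -0.012,0.049,0.135,0,0,0,0.3, -0.012,0.049,0.143,0,0,0,0.3, -0.012,0.049,0.145,0,0,0,0.3, -0.012,0.049,0.145,0,0,0,-0.4, -0.012,0.049,0.145,0,0,0,-0.4, -0.012,0.049,0.145,0,0,0,-0.4, -0.012,0.049,0.145,0,0,0,-0.4]' 8; python3 go.py .560 -.0086 .04 3.1416
```

```text
time_s: 25.35
ee_pos: [0.5533, 0.3169, 0.0058]
eef_rot: [3.141, 0.001, 3.141]
force: [-1.0, -0.7, 3.3]
grip_width: 0.0398
grip_force: 8.0
shift [-0.0137 -0.651  -0.0685] turn [ 0.0002  0.0005 -0.0002]
25.35 [0.5533 0.3169 0.0058] [3.1413 0.0008 3.1413] -1.1076942934767258 0.03981355315309324 [-1.0242 -0.7304  3.2731]
```

```bash
python3 -m pendant '[0,0,-0.05,0,0,0,-0.4, 0,0,-0.12,0,0,0,-0.4, -0.014,-0.651,-0.12,0,0,0,-0.4, -0.014,-0.651,-0.12,0,0,0,-0.4, -0.014,-0.651,-0.12,0,0,0,-0.4, -0.014,-0.651,-0.12,0,0,0,-0.4, -0.014,-0.651,-0.12,0,0,0,-0.4, -0.014,-0.651,-0.12,0,0,0,-0.4, -0.014,-0.651,-0.12,0,0,0,-0.4, -0.014,-0.651,-0.12,0,0,0,-0.4, -0.014,-0.651,-0.1,0,0,0,-0.4, -0.014,-0.651,-0.07,0,0,0,-0.4]'; python3 -m pendant '[0,0,0.02,0,0,0,-0.4, 0,0,0.03,0,0,0,-0.4, 0,0,0.04,0,0,0,-0.4, 0,0,0.04,0,0,0,-0.4]'; python3 go.py .560 -.0086 .0088 3.1416
```

```text
time_s: 26.55
ee_pos: [0.5602, -0.0076, 0.0398]
eef_rot: [3.142, 0.001, -3.141]
force: [-0.1, 0.7, 0.6]
grip_width: 0.0397
grip_force: 8.0
time_s: 26.95
ee_pos: [0.5596, -0.0084, 0.0196]
eef_rot: [3.142, -0.001, -3.142]
force: [-0.3, 0.2, -0.2]
grip_width: 0.0397
grip_force: 8.0
shift [-0.0007 -0.0004  0.0215] turn [ 0.0001 -0.0006  0.    ]
26.95 [ 0.5596 -0.0084  0.0196] [ 3.1415 -0.0009 -3.1415] -1.6512924631654389 0.03971500670095363 [-0.284   0.1847 -0.1745]
```

```bash
python3 -m pendant '[0,0,0.008,0,0,0,-0.4, 0,0,0.014,0,0,0,-0.4, 0,0,0.018,0,0,0,-0.4, 0,0,0.0205,0,0,0,-0.4, 0,0,0.0215,0,0,0,-0.4, 0,0,0.0215,0,0,0,-0.4]'; python3 go.py
```

```text
time_s: 27.55
ee_pos: [0.5599, -0.0088, 0.0095]
eef_rot: [-3.142, 0.0, 3.141]
force: [0.9, -0.5, 0.1]
grip_width: 0.0394
grip_force: 8.0
27.55 [ 0.5599 -0.0088  0.0095] [-3.1416  0.      3.1412] -1.6514007073599661 0.03938508889128994 [ 0.91   -0.5048  0.0734]
```

```bash
python3 -m pendant '[0,0,0.0008,0,0,0,-0.4, 0,0,0.0016,0,0,0,-0.4, 0,0,0.0016,0,0,0,-0.4]'; python3 go.py
```

```text
time_s: 27.85
ee_pos: [0.5599, -0.0087, 0.0088]
eef_rot: [-3.142, 0.0, 3.141]
force: [-0.3, 0.1, 2.0]
grip_width: 0.0398
grip_force: 8.0
27.85 [ 0.5599 -0.0087  0.0088] [-3.1415  0.0002  3.1412] -1.6513912887734776 0.03980629891283647 [-0.2831  0.06    1.9518]
```

Contact; release, rise and back the arm out of view.

```bash
python3 -m pendant '[0,0,0,0,0,0,0.1, 0,0,0,0,0,0,0.1, 0,0,0,0,0,0,0.1, 0,0,-0.03,0,0,0,0.1, 0,0,-0.09,0,0,0,0.1, 0,0,-0.18,0,0,0,0.1, 0,0.8,-0.25,0,0,0,0.1, 0,0.8,-0.25,0,0,0,0.1, 0,0.8,-0.25,0,0,0,0.1, 0,0.8,-0.25,0,0,0,0.1, 0,0.8,-0.25,0,0,0,0.1, 0,0.8,-0.25,0,0,0,0.1]'; python3 -m pendant '[0.2,0.4,0,0,0,0,0.1, 0.2,0.4,0,0,0,0,0.1, 0.2,0.4,0,0,0,0,0.1, 0.2,0.4,0,0,0,0,0.1, 0.2,0.4,0,0,0,0,0.1, 0.2,0.4,0,0,0,0,0.1, 0.2,0.4,0,0,0,0,0.1]';python3 - <<'E'
from h import *
a=snap('top','t5');b=snap('side','s5')
A=cv2.resize(a['pixels'][125:240,220:440,::-1],(800,418),interpolation=3)
cv2.imwrite('pics/t5c.png',A)
cv2.imwrite('pics/s5c.png',cv2.resize(b['pixels'][160:360,210:360,::-1],(450,600),interpolation=3))
E
```

```text
time_s: 29.05
ee_pos: [0.5597, 0.2922, 0.1265]
eef_rot: [3.141, 0.001, 3.141]
force: [1.7, -0.2, 0.5]
grip_width: 0.0515
grip_force: 0.0
time_s: 29.75
ee_pos: [0.46, 0.4901, 0.1255]
eef_rot: [3.142, 0.0, -3.141]
force: [0.4, -0.5, 0.3]
grip_width: 0.0516
grip_force: 0.0
```

View pics/t5c.png

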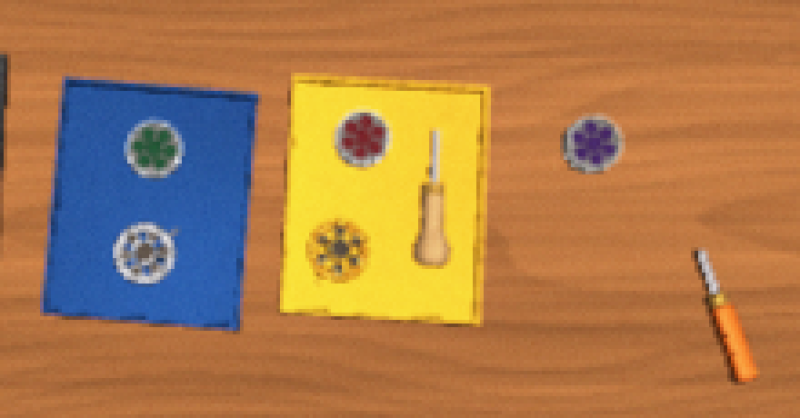

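View pics/s5c.png

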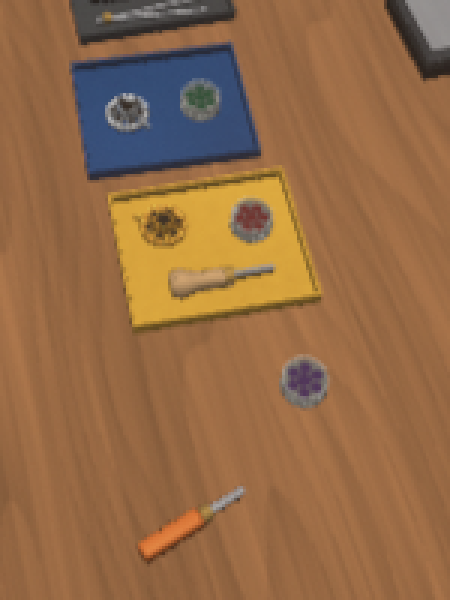

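Both views show all five pieces flat and apart in the right trays; the violet capsule and burnisher have not moved.

```bash
python3 -c "
from h import *
print(order.hand_in())"
```

```text
the job is handed in; nothing more can be done
None
```

The job is handed in at about 30 s on the robot's clock: gold mount, red capsule and graver are in the yellow tray, and silver mount and green capsule are in the blue tray; all lie flat and apart, with the violet capsule and burnisher untouched.

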